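Hold the tea strainer ready over the mug

TASK

Lift the tea strainer out of its drip stand by its handle, carry it over the row of jars and the can that stands in between, and hold it level just above the mouth of the tall mug, with about a centimetre of air between the basket's underside and the rim. The basket must be centred over the mouth and the strainer's handle must point straight away from the mug's handle, so that I can steady the mug and pour; never let the strainer touch the mug, and leave everything else standing where it is. Finish while still holding the strainer there, motionless: do not put it down or let go.

Things in the scene. Friction and masses are not known exactly. Their poses are not given: they have to be found in the camera images.
- strainer: steel tea strainer, 70 g: round perforated basket (38 mm wide at the underside, 51 at the top, 27 deep) under a flat flange 74 mm wide. Origin: centre of the basket's underside; z up its axis. The straight handle runs along -x to 136 mm from the axis, its middle line 29 mm above the origin. At the start it hangs level in the stand, origin 10 mm above the worktop, handle roughly towards the robot
- strainer_grip (a point): a point on the middle line of the strainer's handle, 75 mm from the basket's axis, on the black part, which is 12 mm wide (along the strainer's y) and 9 mm high and reaches from 55 to 127 mm from the axis; a good place to grip from above
- mug: the tall mug, 93 mm high, 78 mm wide, hollow, loose, 0.22 kg; the two other cups are much lower. Origin on the worktop, 18 mm from the mug's axis towards its handle; z up. The handle points along the mug's -y, roughly away from the robot, to 57 mm from the origin, its top 87 mm up. Mug and strainer stand left and right of the row, either way round
- mug_mouth (a point): centre of the tall mug's mouth, on the axis at the height of the rim (93 mm above the worktop); same axes as the mug; the mouth is about 70 mm wide inside
- stand: the strainer's drip stand: a loose steel cup 36 mm high, 67 mm across at the rim, 0.3 kg; origin at the centre of its underside. The basket hangs in it with about 4 mm of air all round, so the strainer lifts straight up (26 mm) out of it
- can: bystander in the row: drinks can, 53 mm across, 134 mm high, the tallest of the row; origin at the centre of its underside. The four things of the row stand in line ahead of the robot, between strainer and mug, in any order
- shaker: bystander in the row: slim shaker jar with a white cap, 44 mm across, 109 mm high; origin at the centre of its underside
- jar: bystander in the row: jar with a dark lid, 67 mm across, 110 mm high; origin at the centre of its underside
- spice_jar: bystander in the row: slim spice jar with a dark cap, 40 mm across, 105 mm high; origin at the centre of its underside
- striped_cup: bystander: low cup with dark stripes, 65 mm across (88 mm over its handle), 50 mm high; origin under its middle, handle included
- beige_cup: bystander: low plain beige cup, 59 mm across (84 mm over its handle), 56 mm high; origin under its middle, handle included
- low_pot: bystander: low round closed pot, 90 mm across, 32 mm high; origin at the centre of its underside
Things that resemble listed ones, but are neither listed nor needed, are in the scene too. Leave any turquoise look-alike of the mug alone.

How it is judged:
By the outcome, as a careful person would: the job done as asked, in the order asked, and still so for the second after the job is handed in, while the arm keeps its last pose, push and grip.
It also fails if it takes over 42 s, if anything falls off the work surface, if the arm or the gripper's body presses on something with over 40 N, if the wrist force passes 120 N, or if a joint passes its speed limit or range.

ROBOT

A 6-joint arm with a two-finger parallel gripper is mounted at the origin on a cart in front of the work surface, level with it; the furniture and walls round the work are solid. World frame = base frame: x ahead of the robot, y to its left, z up, the work surface at z = 0. Lengths are in m, angles in rad, forces in N, time in s.
With the tool pointing down it reaches from about 0.35 to 0.975 m from the base axis. Payload 4.9 kg.
Tool frame: the origin (TCP) lies at the very end of the fingers, on their centre line; the grasp point (between the pads) lies 19 mm behind it (ctrl.grasp_offset is the distance from the TCP to the grasp point, in m); z points along the fingers, y is the line along which they close (so a half turn about z gives the same grasp; the last joint's range is limited). The gripper opens to 85 mm and grips with 20 to 120 N. Pads are 22 mm wide; open, the fingers measure 114 mm over their backs; the gripper's body (76 mm by 85 mm) begins 54 mm behind the grasp point. The pads swing forward as they close: fully open they stand 13 mm farther back than shut.
Start: joints at [1.07, 0.053, 1.613, -0, 1.476, -0.119], TCP at [0.233, 0.58, 0.21] pointing down, gripper open.
Joint ranges: [-3.01, 3.01], [-1.01, 2.22], [0.06, 2.58], [-1.02, 4.17], [0.09, 2.62], [-3.14, 3.14]. Speed limits (rad/s): [2.57, 2.57, 3.14, 3.14, 3.14, 3.14].

INTERFACE

Orientations are given as a rotation vector (axis times angle).
In Python, from station import ctrl, optics gives the robot as it stands.
- The arm moves only by the shell command python3 -m handwheel 'ROWS' [OPENING] [FORCE]. ROWS is JSON, a list of rows, each an object of numbers: "tx", "ty", "tz": the shift along the tool's x, y, z in mm; "roll": the turn about the tool's z in rad. A call has 1 to 12 rows; each row shifts and turns the commanded pose from where the row before left it, along the tool's axes as they then stand; what a row does not reach is not made up. A row lasts 1/12 s, in which the tool goes at most 41.7 mm and 7.16 degrees, less where a joint would pass 70% of its speed; a pose out of reach is approached as far as the arm can. A call with a gripper value outside its range is refused whole. OPENING is the finger opening in mm, from 0 to 85.4, set as the call begins (- or left out, the last holds). The fingers move at their own pace and stop on an object; FORCE is the grip in N (left out, the last holds). Time passes only in rows, so rows that do not move let the fingers close. It gives the time, the measured TCP pose, the force, the opening and the grip force at its end, in the units of the state.
- ctrl.get_obs(): the state, without advancing time (a new reading comes with each control period).
- optics.get_image(name): name is "scene" or "side" or "wrist"; returns (picture, depth): 400x640x3 uint8, red, green, blue; 400x640 float32, m along the optical axis (not along the pixel's ray), 0 where there is no reading.
- optics.camera_params(name): a dict with "mtx" (3x3 intrinsics, pixels), "extrinsics" (4x4, takes a point from camera to world coordinates); the wrist camera has in their place "tool_from_camera" (4x4, takes a point from camera to tool coordinates, whose origin is the TCP and whose axes are the flange's). Camera axes: x right, y down, z forward; pixel columns grow to the right and rows downward; lengths in m; the calibration is good to about 2 mm. A picture is of the moment at which its call begins: read the wrist's pose just before it. camera_params takes no time and is no camera call.
- ctrl.finish_job(): hands the job in; it is judged then, once.
The state is a dict: "t": time; "q": joint angles; "dq": joint speeds; "effort": joint torques, N m; "tool_pos": TCP position; "tool_rot": TCP orientation; "contact_force": force on the tool from outside, world axes, zero at the start; "wrist_torque": the same for the moment, N m; "opening": finger opening in m; "grip_force": force on a finger pad.
Only numpy, scipy, OpenCV 4.12 (cv2) and the standard library are available. Lean on these libraries where they do the work, as an engineer would, in place of code of your own. Each camera call takes 0.05 s, during which the arm holds its last target. There are 200 camera calls.

## Working session

There is one attempt and no reset: what is moved stays moved. The work goes in short steps, Python scripts to look and compute and a shell command to move; the robot and the scene stay as the last step left them, time stands still between calls to the robot, and variables do not carry over. Pictures are saved under pics/ and viewed, at most 10 in all, crops included, and the job is handed in when it is done.

```bash
mkdir -p pics; cat > h.py <<'E'
import numpy as np,cv2
from station import ctrl,optics
def cloud(name):
    o=ctrl.get_obs(); im,d=optics.get_image(name); p=optics.camera_params(name)
    K=np.array(p["mtx"])
    if name=="wrist":
        T=np.eye(4);T[:3,:3]=cv2.Rodrigues(np.array(o["tool_rot"],float))[0];T[:3,3]=o["tool_pos"]
        T=T@np.array(p["tool_from_camera"])
    else: T=np.array(p["extrinsics"])
    v,u=np.mgrid[0:400,0:640]
    c=np.stack([(u-K[0,2])/K[0,0]*d,(v-K[1,2])/K[1,1]*d,d],-1)
    return im,d,c@T[:3,:3].T+T[:3,3],K,T
E
python3 - <<'E'
from h import *
for n in("scene","side"):
    im,d,P,K,T=cloud(n); cv2.imwrite(f"pics/{n}0.png",im[:,:,::-1]); np.savez(f"{n}0.npz",im=im,d=d,P=P,K=K,T=T); print(n,T.round(3).tolist(),K[0,0])
o=ctrl.get_obs();print(o)
E
```

```text
scene [[-0.884, -0.332, 0.329, 0.238], [-0.468, 0.632, -0.618, 0.625], [-0.003, -0.7, -0.714, 0.814], [0.0, 0.0, 0.0, 1.0]] 462.99171235851014
side [[-0.974, -0.123, 0.191, 0.377], [-0.227, 0.511, -0.829, 0.818], [0.004, -0.851, -0.526, 0.574], [0.0, 0.0, 0.0, 1.0]] 401.55940571610415
{'t': 0.1, 'q': array([ 1.06999060e+00,  5.32829141e-02,  1.61419811e+00, -9.18838104e-06,
        1.47602022e+00, -1.18985342e-01]), 'dq': array([-0.00025025, -0.0025993 , -0.00248876,  0.00077559, -0.00017594,
       -0.00092257]), 'effort': array([ 1.78049345e-04, -3.94905853e+01, -3.71362245e+01, -1.48505032e-04,
        3.90841073e-03,  2.64440212e-05]), 'tool_pos': array([0.23257175, 0.57944062, 0.20886619]), 'tool_rot': array([-5.96015068e-01, -3.08395205e+00,  2.85904682e-03]), 'contact_force': array([ 0.41287393, -0.61412585,  0.15829009]), 'wrist_torque': array([ 0.03745874, -0.00560654,  0.01581683]), 'grip_force': 0.0, 'opening': 0.08553561990442249}
```

View pics/scene0.png

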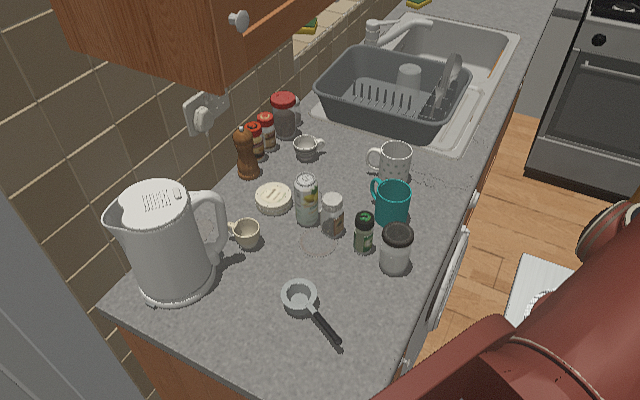

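View pics/side0.png

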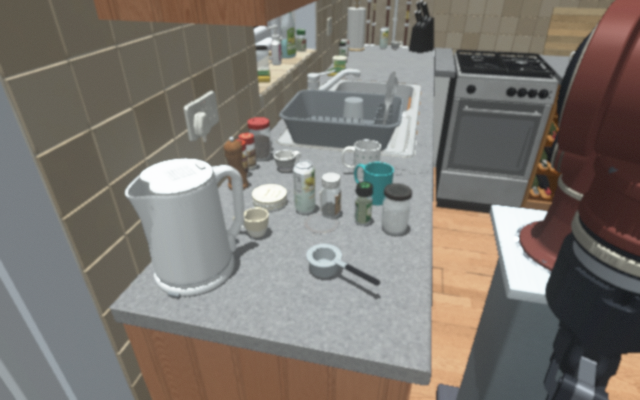

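The picture shows:
- The strainer is at scene px (298,298), with its handle running to (338,345).
- The mug candidates are the white spotted tall mug (395,160), the turquoise look-alike (392,203), the low striped cup (305,148) and the beige cup (246,233).
- The white spotted mug fits: it is tall, not turquoise, and its handle points away from the robot.

Next I'll confirm this in a crop and measure.

```bash
python3 - <<'E'
from h import *
Z=np.load("scene0.npz");im,P=Z["im"],Z["P"]
a=cv2.resize(im[130:290,340:440],None,fx=3.5,fy=3.5,interpolation=2);b=cv2.resize(im[270:355,265:355],None,fx=4.4,fy=4.4,interpolation=2)
W=np.zeros((560,760,3),np.uint8);W[:a.shape[0],:a.shape[1]]=a;W[:b.shape[0],a.shape[1]:a.shape[1]+b.shape[1]]=b
cv2.imwrite("pics/crop.png",W[:,:,::-1])
# components above the worktop
for n in("scene","side"):
  P=np.load(n+"0.npz")["P"];z=P[...,2]
  tab=(np.abs(z)<.012)&(P[...,0]>.3)&(P[...,0]<.9)&(np.abs(P[...,1])<.5); print(n,"table z",np.median(z[tab]))
  m=((z>.018)&(z<.16)&(P[...,0]>.25)&(P[...,0]<.85)&(P[...,1]>-.45)&(P[...,1]<.42)).astype(np.uint8)
  c,l,s,ce=cv2.connectedComponentsWithStats(m)
  for i in range(1,c):
    if s[i,4]>120:
      q=P[l==i];t=q[q[:,2]>np.percentile(q[:,2],98)-.008]
      print(ce[i].round(),s[i,4],"min",q.min(0).round(3),"max",q.max(0).round(3),"topmean",t.mean(0).round(3))
E
```

```text
scene table z 0.0012057907776864552
[380. 117.] 3218 min [ 0.417 -0.45   0.018] max [ 0.822 -0.358  0.16 ] topmean [ 0.598 -0.385  0.111]
[287. 113.] 912 min [ 0.809 -0.359  0.018] max [ 0.85  -0.246  0.13 ] topmean [ 0.831 -0.278  0.126]
[254. 144.] 1432 min [ 0.813 -0.229  0.018] max [ 0.85  -0.065  0.152] topmean [ 0.836 -0.088  0.138]
[307. 145.] 497 min [ 0.704 -0.261  0.018] max [ 0.776 -0.191  0.053] topmean [ 0.74  -0.229  0.048]
[393. 203.] 4195 min [ 0.36  -0.296  0.018] max [0.57  0.048 0.116] topmean [0.392 0.016 0.11 ]
[306. 197.] 1090 min [ 0.596 -0.041  0.018] max [0.648 0.009 0.138] topmean [ 0.623 -0.018  0.132]
[273. 196.] 886 min [ 0.678 -0.076  0.018] max [0.767 0.017 0.039] topmean [ 0.722 -0.026  0.033]
[332. 213.] 870 min [ 0.53  -0.036  0.018] max [0.58  0.012 0.114] topmean [ 0.554 -0.01   0.109]
[188. 262.] 5017 min [0.676 0.077 0.018] max [0.832 0.333 0.16 ] topmean [0.739 0.276 0.154]
[363. 230.] 707 min [ 0.45  -0.019  0.018] max [0.491 0.023 0.109] topmean [0.471 0.003 0.106]
[306. 302.] 1133 min [0.403 0.154 0.018] max [0.561 0.255 0.049] topmean [0.494 0.207 0.042]
side table z 0.00023561831299834246
[362. 164.] 5935 min [ 0.36  -0.449  0.018] max [0.819 0.05  0.16 ] topmean [ 0.502 -0.173  0.109]
[250. 148.] 1512 min [ 0.809 -0.351  0.018] max [ 0.85  -0.064  0.151] topmean [ 0.837 -0.083  0.137]
[299. 178.] 1369 min [ 0.597 -0.263  0.018] max [0.776 0.013 0.135] topmean [ 0.623 -0.015  0.131]
[331. 194.] 751 min [ 0.53  -0.031  0.018] max [0.58  0.014 0.111] topmean [ 0.554 -0.006  0.108]
[269. 196.] 619 min [ 0.678 -0.074  0.018] max [0.765 0.021 0.036] topmean [ 0.721 -0.022  0.032]
[201. 245.] 6057 min [0.676 0.078 0.018] max [0.845 0.334 0.16 ] topmean [0.751 0.29  0.155]
[334. 262.] 1019 min [0.402 0.156 0.018] max [0.56  0.256 0.047] topmean [0.49  0.21  0.041]
```

View pics/crop.png

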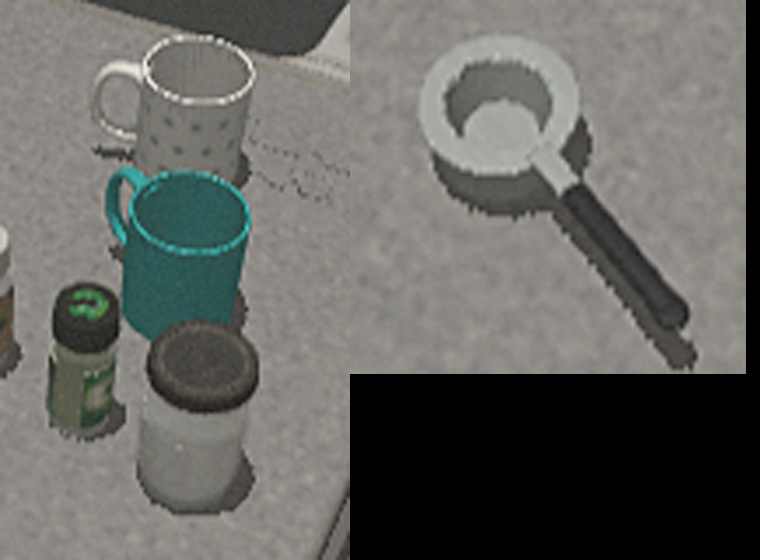

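The crop confirms the white spotted tall mug, with its handle to image left (away from the robot). The turquoise one in front of it is the look-alike. The strainer is grippable on its black handle.

```bash
cat >> h.py <<'E'
from scipy.optimize import least_squares
def circ(p,r=None):
    f=(lambda a:np.hypot(p[:,0]-a[0],p[:,1]-a[1])-(a[2] if r is None else r))
    s=least_squares(f,[*p[:,:2].mean(0),r or .035],loss="soft_l1",f_scale=.001)
    return s.x
def plane(u,v,K,T,z):
    d=np.stack([(u-K[0,2])/K[0,0],(v-K[1,2])/K[1,1],np.ones(len(u))],-1)@T[:3,:3].T
    return T[:3,3]+d*((z-T[2,3])/d[:,2])[:,None]
def strainer(im,P,K,T,box,ztop=.039,zh=.0435):
    x0,x1,y0,y1=box; R=(P[...,0]>x0)&(P[...,0]<x1)&(P[...,1]>y0)&(P[...,1]<y1)&(P[...,2]>.018)&(P[...,2]<.06)
    g=im.max(2); blk=R&(g<75)&(P[...,2]>.03); 
    fl=(R&(P[...,2]>.031)&(g>100)).astype(np.uint8)
    fl=cv2.morphologyEx(fl,cv2.MORPH_OPEN,np.ones((3,3),np.uint8))
    v,u=np.nonzero(blk);h=plane(u,v,K,T,zh)
    cs=cv2.findContours(fl,cv2.RETR_EXTERNAL,cv2.CHAIN_APPROX_NONE)[0]
    c=max(cs,key=len)[:,0].astype(float);q=plane(c[:,0],c[:,1],K,T,ztop)
    cc=circ(q,.037)
    vx,vy,a,b=cv2.fitLine(h[:,:2].astype(np.float32),cv2.DIST_HUBER,0,.001,.001).ravel()
    e=np.array([vx,vy]); e*=np.sign(e@(cc[:2]-[a,b])) # +x of strainer
    t=(h[:,:2]-cc[:2])@e; off=np.cross(e,cc[:2]-[a,b])
    print("flange c",cc[:2].round(4),"yaw deg",np.degrees(np.arctan2(e[1],e[0])).round(2),"handle span",np.percentile(t,[1,99]).round(4),"axis offset",off.round(4),"zflange",np.median(P[...,2][fl>0]).round(4),len(h))
    return cc[:2],e,(a,b)
E
python3 - <<'E' 2>/dev/null
from h import *
for n in("scene","side"):
  Z=np.load(n+"0.npz");im,P,K,T=[Z[k] for k in("im","P","K","T")]
  strainer(im,P,K,T,(.38,.58,.14,.27))
  sat=np.ptp(im.astype(int),axis=2)
  z=P[...,2]
  # bright mug pixels near
  M=(P[...,0]>.38)&(P[...,0]<.6)&(P[...,1]>-.34)&(P[...,1]<-.1)&(z>.018)&(z<.11)&(sat<40)
  top=M&(z>.088)
  q=P[top];c=circ(q[q[:,0]<.51]);print("rim",c.round(4),"z",np.percentile(q[:,2],[50,95]).round(4),len(q))
  h=P[M&(np.hypot(P[...,0]-c[0],P[...,1]-c[1])>.043)&(z>.03)]
  print("handle",len(h),h.mean(0).round(4),h.min(0).round(3),h.max(0).round(3))
  h=h[h[:,0]>c[0]+.03]; d=h.mean(0)[:2]-c[:2];print("dir deg",np.degrees(np.arctan2(d[1],d[0])).round(2),np.hypot(*d).round(3))
  tq=P[(sat>60)&(P[...,0]>.36)&(P[...,0]<.6)&(P[...,1]>-.25)&(P[...,1]<0)&(z>.085)&(z<.12)];print("turq",tq.min(0).round(3),tq.max(0).round(3))
p=optics.camera_params("wrist");print(np.array(p["tool_from_camera"]).round(3),p["mtx"][0][0])
E
```

```text
flange c [0.5239 0.1913] yaw deg -23.9 handle span [-0.134   0.0122] axis offset -0.005 zflange 0.0403 256
rim [ 0.5006 -0.2533  0.0381] z [0.0921 0.0952] 199
handle 324 [ 0.4863 -0.1612  0.067 ] [ 0.412 -0.296  0.03 ] [ 0.57  -0.1    0.095]
dir deg 15.95 0.061
turq [ 0.412 -0.157  0.085] [ 0.598 -0.003  0.107]
flange c [0.5225 0.1943] yaw deg -25.71 handle span [-0.1295 -0.0595] axis offset -0.0022 zflange 0.0393 119
rim [ 0.5005 -0.2524  0.0377] z [0.0911 0.0936] 104
handle 113 [ 0.5251 -0.1898  0.064 ] [ 0.412 -0.25   0.03 ] [ 0.57 -0.1   0.09]
dir deg 16.86 0.062
turq [ 0.414 -0.155  0.085] [ 0.505 -0.075  0.094]
[[-0.001 -0.96  -0.278  0.073]
 [ 1.    -0.001 -0.001 -0.   ]
 [ 0.001 -0.278  0.96  -0.164]
 [ 0.     0.     0.     1.   ]] 291.2059488725443
```

```bash
python3 -m handwheel '[{"tx":-20,"ty":-14},{"tx":-29,"ty":-21},{"tx":-29,"ty":-21},{"tx":-29,"ty":-21},{"tx":-29,"ty":-21},{"tx":-29,"ty":-21},{"tx":-29,"ty":-21},{"tx":-29,"ty":-21},{"tx":-29,"ty":-21},{"tx":-29,"ty":-21},{"tx":-29,"ty":-21},{"tx":-27,"ty":-22}]' 60; python3 -m handwheel '[{},{},{}]'
cat > w.py <<'E'
from h import *
import sys
im,d,P,K,T=cloud("wrist");n=sys.argv[1];cv2.imwrite(f"pics/{n}.png",im[:,:,::-1]);np.savez(n+".npz",im=im,d=d,P=P,K=K,T=T)
o=ctrl.get_obs();R=cv2.Rodrigues(o["tool_rot"])[0];print(o["t"],o["tool_pos"].round(4),"tool x yaw",np.degrees(np.arctan2(R[1,0],R[0,0])).round(2),"zaxis",R[:,2].round(4))
E
python3 w.py w1
python3 - <<'E' 2>/dev/null
from h import *
Z=np.load("w1.npz");strainer(*[Z[k] for k in("im","P","K","T")],(.38,.58,.14,.27))
E
```

```text
0.15 [0.2326 0.5795 0.209 ] tool x yaw 158.13 zaxis [-8.0e-04 -1.5e-03 -1.0e+00]$[0]: bad value
$[0]: bad value
```

View pics/w1.png

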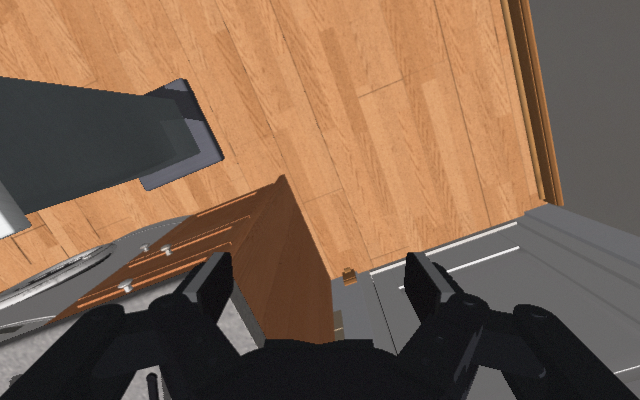

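The arm has not moved because the rows were rejected; the wrist picture shows only floor. I'll give all four keys in each row.

```bash
python3 -m handwheel '[{"tx":-20,"ty":-14,"tz":0,"roll":0},{"tx":-29,"ty":-21,"tz":0,"roll":0},{"tx":-29,"ty":-21,"tz":0,"roll":0},{"tx":-29,"ty":-21,"tz":0,"roll":0},{"tx":-29,"ty":-21,"tz":0,"roll":0},{"tx":-29,"ty":-21,"tz":0,"roll":0},{"tx":-29,"ty":-21,"tz":0,"roll":0},{"tx":-29,"ty":-21,"tz":0,"roll":0},{"tx":-29,"ty":-21,"tz":0,"roll":0},{"tx":-29,"ty":-21,"tz":0,"roll":0},{"tx":-29,"ty":-21,"tz":0,"roll":0},{"tx":-27,"ty":-22,"tz":0,"roll":0}]' 60; python3 -m handwheel '[{"tx":0,"ty":0,"tz":0,"roll":0},{"tx":0,"ty":0,"tz":0,"roll":0},{"tx":0,"ty":0,"tz":0,"roll":0}]'
python3 w.py w2
python3 - <<'E' 2>/dev/null
from h import *
Z=np.load("w2.npz");strainer(*[Z[k] for k in("im","P","K","T")],(.38,.58,.14,.27))
E
```

```text
t: 1.15
tool_pos: [0.4545, 0.2244, 0.2098]
tool_rot: [0.596, 3.084, -0.0]
contact_force: [1.4, -0.3, 0.3]
opening: 0.0599
grip_force: 0.0
t: 1.4
tool_pos: [0.4536, 0.2263, 0.2097]
tool_rot: [-0.597, -3.084, -0.0]
contact_force: [-0.4, 0.8, 0.1]
opening: 0.0602
grip_force: 0.0
1.45 [0.4534 0.2268 0.2098] tool x yaw 158.17 zaxis [-6.e-04  2.e-04 -1.e+00]
flange c [0.5215 0.1929] yaw deg -25.05 handle span [-0.1327 -0.0554] axis offset -0.0014 zflange 0.0395 719
```

View pics/w2.png

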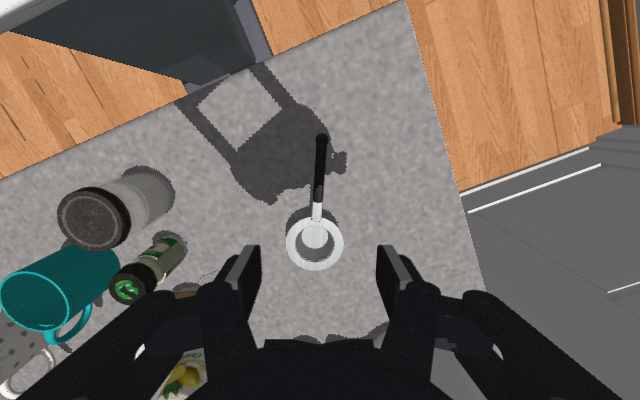

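The strainer's basket is at (315,243) and its handle end at (321,138), aligned with the tool's x axis to within 3°. I'll turn, descend and grip.

```bash
python3 -m handwheel '[{"tx":0,"ty":0,"tz":20,"roll":0.056},{"tx":0,"ty":0,"tz":30,"roll":0},{"tx":0,"ty":0,"tz":30,"roll":0},{"tx":0,"ty":0,"tz":30,"roll":0},{"tx":0,"ty":0,"tz":20,"roll":0},{"tx":0,"ty":0,"tz":10,"roll":0},{"tx":0,"ty":0,"tz":0,"roll":0},{"tx":0,"ty":0,"tz":0,"roll":0},{"tx":0,"ty":0,"tz":0,"roll":0}]'
python3 w.py w3
python3 - <<'E' 2>/dev/null
from h import *
Z=np.load("w3.npz");strainer(*[Z[k] for k in("im","P","K","T")],(.38,.58,.14,.27))
E
```

```text
t: 2.2
tool_pos: [0.4551, 0.2271, 0.072]
tool_rot: [0.68, 3.064, 0.003]
contact_force: [0.5, -0.1, 0.2]
opening: 0.0603
grip_force: 0.0
2.25 [0.4554 0.227  0.0722] tool x yaw 154.96 zaxis [ 0.0036  0.0012 -1.    ]
flange c [0.5184 0.1946] yaw deg -25.68 handle span [-0.1293 -0.0512] axis offset -0.0003 zflange 0.0394 1927
```

```bash
python3 -m handwheel '[{"tx":0,"ty":-1.5,"tz":15,"roll":0.01},{"tx":0,"ty":0,"tz":20,"roll":0},{"tx":0,"ty":0,"tz":12,"roll":0},{"tx":0,"ty":0,"tz":5,"roll":0},{"tx":0,"ty":0,"tz":0,"roll":0},{"tx":0,"ty":0,"tz":0,"roll":0},{"tx":0,"ty":0,"tz":0,"roll":0}]'
python3 -m handwheel '[{"tx":0,"ty":0,"tz":0,"roll":0},{"tx":0,"ty":0,"tz":0,"roll":0},{"tx":0,"ty":0,"tz":0,"roll":0},{"tx":0,"ty":0,"tz":0,"roll":0},{"tx":0,"ty":0,"tz":0,"roll":0},{"tx":0,"ty":0,"tz":0,"roll":0},{"tx":0,"ty":0,"tz":0,"roll":0},{"tx":0,"ty":0,"tz":0,"roll":0},{"tx":0,"ty":0,"tz":0,"roll":0}]' 0 60
```

```text
t: 2.83
tool_pos: [0.4543, 0.2251, 0.0192]
tool_rot: [0.697, 3.061, 0.002]
contact_force: [0.6, -0.2, 0.1]
opening: 0.06
grip_force: 0.0
t: 3.58
tool_pos: [0.4535, 0.2248, 0.0182]
tool_rot: [0.697, 3.063, 0.0]
contact_force: [1.2, 0.9, 1.3]
opening: 0.0093
grip_force: 58.7
```

```bash
python3 -m handwheel '[{"tx":0,"ty":0,"tz":-3,"roll":0},{"tx":0,"ty":0,"tz":-6,"roll":0},{"tx":0,"ty":0,"tz":-8,"roll":0},{"tx":0,"ty":0,"tz":-8,"roll":0},{"tx":0,"ty":0,"tz":-10,"roll":0},{"tx":0,"ty":0,"tz":-10,"roll":0},{"tx":0,"ty":0,"tz":-10,"roll":0},{"tx":0,"ty":0,"tz":-5,"roll":0},{"tx":0,"ty":0,"tz":0,"roll":0},{"tx":0,"ty":0,"tz":0,"roll":0},{"tx":0,"ty":0,"tz":0,"roll":0}]'
python3 - <<'E'
from h import *
im,d,P,K,T=cloud("scene");a=cv2.resize(im[230:360,240:370],None,fx=3.6,fy=3.6,interpolation=2);o=im
im,d,P,K,T=cloud("wrist");b=im[100:400,160:480]
W=np.zeros((480,800,3),np.uint8);W[:468,:468]=a;W[:300,470:790]=b;cv2.imwrite("pics/lift.png",W[:,:,::-1])
E
```

```text
t: 4.5
tool_pos: [0.4529, 0.2246, 0.0775]
tool_rot: [-0.697, -3.062, 0.001]
contact_force: [-0.1, 0.3, -1.0]
opening: 0.0092
grip_force: 58.6
```

View pics/lift.png

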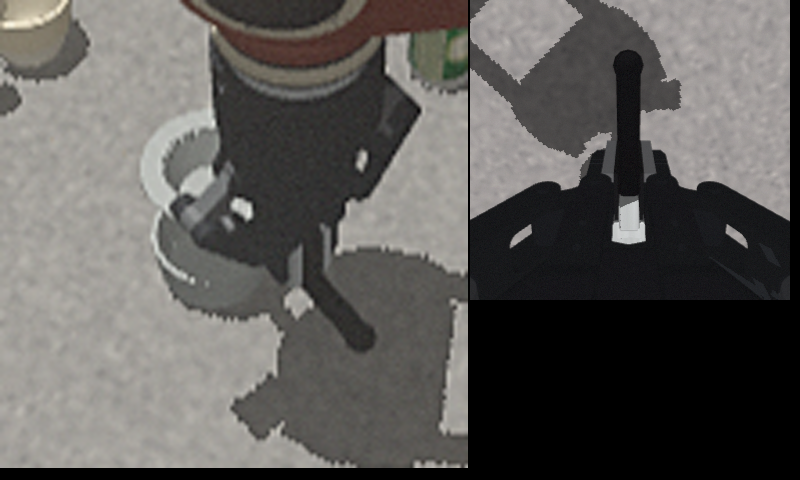

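The strainer is held by its handle and clear of the stand, which stayed in place. I'll lift it high and carry it partway.

```bash
python3 -m handwheel '[{"tx":0,"ty":0,"tz":-10,"roll":0},{"tx":0,"ty":0,"tz":-20,"roll":0},{"tx":0,"ty":0,"tz":-25,"roll":0},{"tx":0,"ty":0,"tz":-25,"roll":0},{"tx":0,"ty":0,"tz":-25,"roll":0},{"tx":0,"ty":0,"tz":-20,"roll":0},{"tx":0,"ty":0,"tz":-10,"roll":0},{"tx":0,"ty":0,"tz":0,"roll":0}]'
python3 -m handwheel '[{"tx":-5,"ty":-12,"tz":0,"roll":0},{"tx":-12,"ty":-26,"tz":0,"roll":0},{"tx":-13,"ty":-27,"tz":0,"roll":0},{"tx":-13,"ty":-27,"tz":0,"roll":0},{"tx":-13,"ty":-27,"tz":0,"roll":0},{"tx":-13,"ty":-27,"tz":0,"roll":0},{"tx":-13,"ty":-27,"tz":0,"roll":0},{"tx":-13,"ty":-27,"tz":0,"roll":0},{"tx":-13,"ty":-27,"tz":0,"roll":0},{"tx":-13,"ty":-27,"tz":0,"roll":0},{"tx":-12,"ty":-26,"tz":0,"roll":0},{"tx":-5,"ty":-14,"tz":0,"roll":0}]'
python3 -m handwheel '[{"tx":0,"ty":0,"tz":0,"roll":-0.08},{"tx":0,"ty":0,"tz":0,"roll":-0.12},{"tx":0,"ty":0,"tz":0,"roll":-0.12},{"tx":0,"ty":0,"tz":0,"roll":-0.12},{"tx":0,"ty":0,"tz":0,"roll":-0.12},{"tx":0,"ty":0,"tz":0,"roll":-0.11},{"tx":0,"ty":0,"tz":0,"roll":-0.05},{"tx":0,"ty":0,"tz":0,"roll":0},{"tx":0,"ty":0,"tz":0,"roll":0},{"tx":0,"ty":0,"tz":0,"roll":0}]'
python3 w.py w4
```

```text
t: 5.27
tool_pos: [0.4548, 0.2253, 0.2165]
tool_rot: [0.696, 3.058, 0.005]
contact_force: [0.4, 1.0, -0.7]
opening: 0.0091
grip_force: 58.7
t: 6.27
tool_pos: [0.4485, -0.1028, 0.2104]
tool_rot: [-0.701, -3.058, 0.001]
contact_force: [0.8, 0.2, -1.6]
opening: 0.0095
grip_force: 58.7
t: 7.1
tool_pos: [0.4496, -0.1001, 0.2117]
tool_rot: [0.424, -3.111, -0.001]
contact_force: [0.3, 0.9, -0.5]
opening: 0.0094
grip_force: 58.8
7.15 [ 0.4498 -0.1001  0.2121] tool x yaw -164.47 zaxis [-1.5e-03  4.0e-04 -1.0e+00]
```

View pics/w4.png

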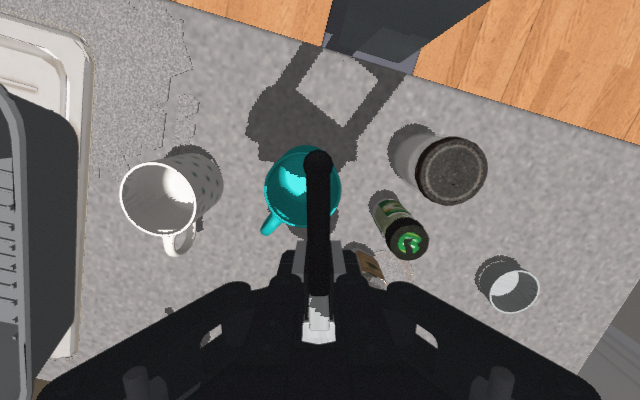

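The mug's rim is centred near (160,200) and its handle runs to (182,250); the turquoise one is near (303,188). I'll measure the mug from this view.

```bash
python3 - <<'E' 2>/dev/null
from h import *
Z=np.load("w4.npz");im,P,K,T=[Z[k] for k in("im","P","K","T")]
z=P[...,2];sat=np.ptp(im.astype(int),axis=2)
M=(P[...,0]>.4)&(P[...,0]<.6)&(P[...,1]>-.32)&(P[...,1]<-.18)&(z>.086)&(z<.1)&(sat<40)
v,u=np.nonzero(M)
q=P[M];c0=np.array([.5005,-.253]);r=np.hypot(*(q[:,:2]-c0).T)
rim=(r<.043)&(r>.03);c=circ(q[rim]);c2=circ(plane(u[rim],v[rim],K,T,.093))
print("rim depth",c.round(4),"plane",c2.round(4),rim.sum(),"z",np.percentile(q[:,2],[50,90]).round(4))
H=(P[...,0]>c[0]+.0)&(np.hypot(P[...,0]-c[0],P[...,1]-c[1])>.043)&(P[...,0]<.61)&(P[...,1]>-.3)&(P[...,1]<-.19)&(sat<40)
for lo,hi in((.045,.06),(.06,.075),(.075,.082),(.082,.095)):
  h=P[H&(z>lo)&(z<hi)];d=h[:,:2]-c[:2]; a=np.degrees(np.arctan2(d[:,1],d[:,0]))
  if len(h): print(lo,len(h),"mid",(h.max(0)/2+h.min(0)/2)[:2].round(4),"ang",np.percentile(a,[5,50,95]).round(1),"r",np.hypot(*d.T).max().round(3))
# two-view: original scene/side rim & handle by z slices, lateral extents
for n in("scene","side"):
  Z=np.load(n+"0.npz");P=Z["P"];im=Z["im"];z=P[...,2];sat=np.ptp(im.astype(int),axis=2)
  H=(P[...,0]>c[0])&(np.hypot(P[...,0]-c[0],P[...,1]-c[1])>.044)&(P[...,0]<.6)&(P[...,1]>-.3)&(P[...,1]<-.2)&(sat<40)&(z>.075)
  d=P[H][:,:2]-c[:2];a=np.degrees(np.arctan2(d[:,1],d[:,0]));print(n,len(a),np.percentile(a,[5,50,95]).round(1))
E
```

```text
rim depth [ 0.4979 -0.2531  0.0373] plane [ 0.4969 -0.2521  0.0369] 1200 z [0.0914 0.093 ]
0.045 63 mid [ 0.5648 -0.2348] ang [12.  16.5 18.5] r 0.073
0.06 42 mid [ 0.564  -0.2345] ang [14.4 18.  18.7] r 0.074
0.075 32 mid [ 0.5519 -0.2357] ang [12.9 18.  19.3] r 0.07
0.082 196 mid [ 0.5492 -0.2407] ang [ 9.4 15.9 20.7] r 0.064
scene 47 [ 9.8 15.  19.5]
side 31 [ 9.9 17.9 25.8]
```

```bash
python3 -m handwheel '[{"tx":3,"ty":-8,"tz":0,"roll":0},{"tx":8,"ty":-19,"tz":0,"roll":0},{"tx":11,"ty":-25,"tz":0,"roll":0},{"tx":11,"ty":-25,"tz":0,"roll":0},{"tx":11,"ty":-25,"tz":0,"roll":0},{"tx":11,"ty":-25,"tz":0,"roll":0},{"tx":8,"ty":-19,"tz":0,"roll":0},{"tx":4,"ty":-10,"tz":0,"roll":0},{"tx":2,"ty":-4.5,"tz":0,"roll":0},{"tx":0,"ty":0,"tz":0,"roll":0},{"tx":0,"ty":0,"tz":0,"roll":0},{"tx":0,"ty":0,"tz":0,"roll":0}]'
python3 - <<'E'
from h import *
o=ctrl.get_obs();W=np.zeros((480,800,3),np.uint8)
for i,n in enumerate(("scene","side")):
    im,d,P,K,T=cloud(n);np.savez(n+"1.npz",im=im,d=d,P=P,K=K,T=T)
    y,x=((70,330),(70,300))[i];a=cv2.resize(im[y:y+160,x:x+130],None,fx=3,fy=3,interpolation=2);W[:480,i*400:i*400+390]=a
cv2.imwrite("pics/over.png",W[:,:,::-1]);print(o["t"],o["tool_pos"],o["tool_rot"])
E
python3 w.py w5
```

```text
t: 8.15
tool_pos: [0.4273, -0.2722, 0.2129]
tool_rot: [-0.428, 3.112, 0.001]
contact_force: [0.6, -0.1, -0.0]
opening: 0.0093
grip_force: 58.8
8.15 [ 0.42729719 -0.2721922   0.21294832] [-4.28003134e-01  3.11221472e+00  6.66811839e-04]
8.3 [ 0.4273 -0.2723  0.2131] tool x yaw -164.33 zaxis [ 1.e-04  0.e+00 -1.e+00]
```

View pics/over.png

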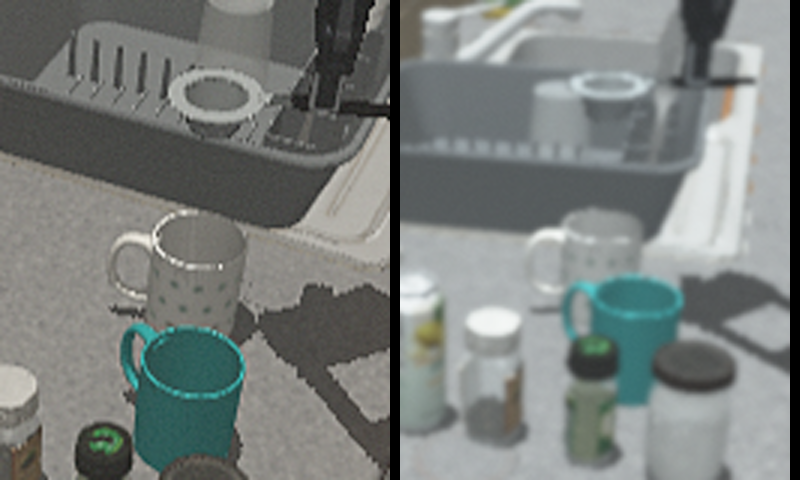

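The strainer hangs above the mug: flange at about px (402,102) in scene, mug rim at (396,150). I'll measure its centre, level and yaw in both views.

```bash
cat > m.py <<'E'
from h import *
import sys
def run(files,zc,tcp):
  for f in files:
    Z=np.load(f);im,P,K,T=[Z[k] for k in("im","P","K","T")];z=P[...,2];sat=np.ptp(im.astype(int),axis=2)
    F=(np.hypot(P[...,0]-.499,P[...,1]+.253)<.05)&(np.abs(z-zc)<.012)&(im.max(2)>90)&(sat<40)
    q=P[F]; A=np.c_[q[:,:2]-q[:,:2].mean(0),np.ones(len(q))];w=np.ones(len(q),bool)
    for _ in range(5):
      s=np.linalg.lstsq(A[w],q[w,2],rcond=None)[0];w=np.abs(A@s-q[:,2])<.003
    G=np.zeros(F.shape,np.uint8);G[F]=w;c=max(cv2.findContours(G,cv2.RETR_EXTERNAL,cv2.CHAIN_APPROX_NONE)[0],key=len)[:,0].astype(float)
    cc=circ(plane(c[:,0],c[:,1],K,T,s[2]),.037);cf=circ(plane(c[:,0],c[:,1],K,T,s[2]))
    b=(np.hypot(P[...,0]-tcp[0],P[...,1]-tcp[1])<.09)&(np.abs(z-zc)<.012)&(im.max(2)<70)&(P[...,0]<tcp[0]-.02)
    h=P[b];d=cc[:2]-h[:,:2].mean(0) if len(h) else [0,0]
    print(f,w.sum(),"z",s[2].round(4),"slope mm/70mm",(s[:2]*70).round(2),"centre",cc[:2].round(4),"free",cf.round(4),"yaw",np.degrees(np.arctan2(d[1],d[0])).round(1),len(h))
    M=(np.hypot(P[...,0]-.499,P[...,1]+.253)<.043)&(np.hypot(P[...,0]-.499,P[...,1]+.253)>.03)&(z>.086)&(z<.1)&(sat<40)
    v,u=np.nonzero(M);print("   mug rim",circ(P[M]).round(4),circ(plane(u,v,K,T,.092)).round(4),"top",np.percentile(P[M][:,2],[50,90]).round(4),M.sum())
o=ctrl.get_obs();print(o["t"],o["tool_pos"].round(4));run(sys.argv[2:],float(sys.argv[1]),o["tool_pos"])
E
python3 m.py .234 scene1.npz side1.npz 2>&1
python3 - <<'E'
from h import *
Z=np.load("w5.npz");im,P,K,T=[Z[k] for k in("im","P","K","T")];z=P[...,2]
b=(im.max(2)<60)&(np.abs(z-.238)<.015)&(P[...,0]<.405)&(P[...,0]>.33);v,u=np.nonzero(b);h=plane(u,v,K,T,.238)
vx,vy=cv2.fitLine(h[:,:2].astype(np.float32),cv2.DIST_HUBER,0,.001,.001).ravel()[:2];print("handle yaw",np.degrees(np.arctan(vy/vx)),len(h),P[b].mean(0).round(4),np.ptp(h,axis=0).round(3))
A=np.c_[(P[b][:,:2]-[.4273,-.2722])@[np.cos(.27),np.sin(.27)],np.ones(len(h))];print("z along",np.linalg.lstsq(A,P[b][:,2],rcond=None)[0])
E
```

```text
8.3 [ 0.4273 -0.2723  0.2131]
scene1.npz 327 z 0.2337 slope mm/70mm [-1.27 -0.15] centre [ 0.5008 -0.251 ] free [ 0.5009 -0.2509  0.0368] yaw 14.5 80
   mug rim [ 0.4998 -0.254   0.0375] [ 0.4994 -0.2528  0.0375] top [0.0912 0.0944] 209
side1.npz 164 z 0.2327 slope mm/70mm [-1.36 -0.25] centre [ 0.4995 -0.2472] free [ 0.4992 -0.2474  0.0376] yaw 14.4 6
   mug rim [ 0.4999 -0.2526  0.0373] [ 0.4994 -0.2482  0.0372] top [0.0901 0.0926] 132
handle yaw 16.684364 1707 [ 0.3872 -0.2827  0.2379] [0.035 0.02  0.   ]
z along [0.04134478 0.23965061]
```

```bash
python3 -m handwheel '[{"tx":1,"ty":-1,"tz":5,"roll":0},{"tx":0,"ty":0,"tz":12,"roll":0},{"tx":0,"ty":0,"tz":16,"roll":0},{"tx":0,"ty":0,"tz":16,"roll":0},{"tx":0,"ty":0,"tz":16,"roll":0},{"tx":0,"ty":0,"tz":12,"roll":0},{"tx":0,"ty":0,"tz":8,"roll":0},{"tx":0,"ty":0,"tz":4,"roll":0},{"tx":0,"ty":0,"tz":0,"roll":0},{"tx":0,"ty":0,"tz":0,"roll":0},{"tx":0,"ty":0,"tz":0,"roll":0},{"tx":0,"ty":0,"tz":0,"roll":0}]'
python3 - <<'E'
from h import *
for n in("scene","side"):
    im,d,P,K,T=cloud(n);np.savez(n+"2.npz",im=im,d=d,P=P,K=K,T=T)
E
python3 m.py .144 scene2.npz side2.npz
```

```text
t: 9.3
tool_pos: [0.427, -0.2749, 0.1252]
tool_rot: [-0.426, 3.111, -0.002]
contact_force: [0.6, -0.6, -1.0]
opening: 0.0092
grip_force: 58.8
9.4 [ 0.4268 -0.2747  0.1249]
scene2.npz 288 z 0.146 slope mm/70mm [-0.79  0.26] centre [ 0.5015 -0.2534] free [ 0.5016 -0.2533  0.0357] yaw 14.0 63
   mug rim [ 0.5002 -0.254   0.0375] [ 0.4993 -0.2525  0.0373] top [0.0912 0.0945] 166
side2.npz 167 z 0.1448 slope mm/70mm [-1.16 -0.4 ] centre [ 0.4998 -0.2505] free [ 0.5    -0.2506  0.0365] yaw 15.1 6
   mug rim [ 0.4995 -0.2522  0.0372] [ 0.4993 -0.2478  0.0371] top [0.0901 0.0929] 126
```

```bash
python3 -m handwheel '[{"tx":0.7,"ty":0.8,"tz":2,"roll":0},{"tx":0,"ty":0,"tz":4,"roll":0},{"tx":0,"ty":0,"tz":4,"roll":0},{"tx":0,"ty":0,"tz":2,"roll":0},{"tx":0,"ty":0,"tz":0.5,"roll":0},{"tx":0,"ty":0,"tz":0,"roll":0},{"tx":0,"ty":0,"tz":0,"roll":0},{"tx":0,"ty":0,"tz":0,"roll":0},{"tx":0,"ty":0,"tz":0,"roll":0},{"tx":0,"ty":0,"tz":0,"roll":0},{"tx":0,"ty":0,"tz":0,"roll":0},{"tx":0,"ty":0,"tz":0,"roll":0}]'
python3 - <<'E'
from h import *
W=np.zeros((480,800,3),np.uint8)
for i,n in enumerate(("scene","side")):
    im,d,P,K,T=cloud(n);np.savez(n+"3.npz",im=im,d=d,P=P,K=K,T=T)
    y,x=((70,330),(70,300))[i];W[:480,i*400:i*400+390]=cv2.resize(im[y:y+160,x:x+130],None,fx=3,fy=3,interpolation=2)
cv2.imwrite("pics/final.png",W[:,:,::-1])
E
python3 m.py .132 scene3.npz side3.npz
```

```text
t: 10.4
tool_pos: [0.4256, -0.2738, 0.1116]
tool_rot: [-0.426, 3.112, -0.0]
contact_force: [-0.4, 0.8, -0.9]
opening: 0.0092
grip_force: 58.8
10.5 [ 0.4255 -0.2738  0.1115]
scene3.npz 294 z 0.1326 slope mm/70mm [-1.33  0.28] centre [ 0.4987 -0.2522] free [ 0.4993 -0.2522  0.036 ] yaw 14.5 62
   mug rim [ 0.4999 -0.2541  0.0374] [ 0.4995 -0.2524  0.0373] top [0.0912 0.0947] 150
side3.npz 154 z 0.1311 slope mm/70mm [-1.63  0.06] centre [ 0.4982 -0.2498] free [ 0.4984 -0.2497  0.0358] yaw 14.5 3
   mug rim [ 0.4996 -0.2521  0.0373] [ 0.4993 -0.248   0.0372] top [0.0907 0.0931] 96
```

View pics/final.png

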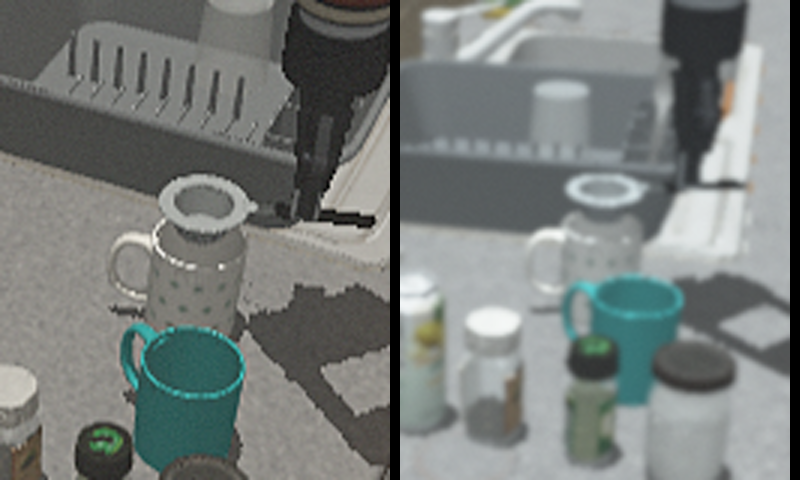

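The basket is centred over the rim within about 1 mm, and the strainer handle points opposite the mug handle. The gap is about 9 mm, so I'll raise it 1 mm, settle and hand in.

```bash
python3 -m handwheel '[{"tx":-0.8,"ty":0,"tz":-1,"roll":0},{"tx":0,"ty":0,"tz":0,"roll":0},{"tx":0,"ty":0,"tz":0,"roll":0},{"tx":0,"ty":0,"tz":0,"roll":0},{"tx":0,"ty":0,"tz":0,"roll":0},{"tx":0,"ty":0,"tz":0,"roll":0},{"tx":0,"ty":0,"tz":0,"roll":0},{"tx":0,"ty":0,"tz":0,"roll":0},{"tx":0,"ty":0,"tz":0,"roll":0},{"tx":0,"ty":0,"tz":0,"roll":0}]'
python3 -c "
from station import ctrl
print(ctrl.finish_job())"
```

```text
t: 11.33
tool_pos: [0.4263, -0.2735, 0.1125]
tool_rot: [0.426, -3.113, -0.0]
contact_force: [1.0, -0.7, 0.1]
opening: 0.0089
grip_force: 58.8
the job is handed in; nothing more can be done
None
```

I handed the job in at about 11 s with the strainer held still over the white spotted mug: about 1 cm above the rim, centred to about 1 mm, handle pointing away from the mug's handle to within about 2°, level except for roughly a 1° basket-end droop I couldn't correct, with no sign of contact with the mug or of anything else having moved.

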